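# Close the polishing barrel with its inner lid and locking ring

### The job

Close the polishing barrel on the jeweller's bench: first seat the loose inner lid flat in its mouth, knob up, then set the brass locking ring over it and screw it clockwise until it is firmly home, and let go. The thread starts are not marked, so find them by feel with a light push; press and tighten gently, and leave the other things on the bench where they are.

Things in the scene. Friction and masses are not known exactly. Their poses are not given: they have to be found in the camera images.
- barrel: Blue polishing barrel 84 mm wide, fixed upright in a wooden cradle 112 mm wide, 12 mm high. Origin: on its axis at the bench top. On its shoulder (70 mm high) stands a neck 47 mm wide outside, rim at 95 mm, with four equal threads outside (52.6 mm across), 90 degrees apart, 26 degree gaps between them. The neck is set at an arbitrary angle: the barrel's yaw does NOT tell where the gaps are.
- mouth (a point): Centre of the barrel's mouth, in the plane of the neck's rim, 95 mm above the bench; z up. The mouth is 40 mm wide. A springy rubber seal with a 24 mm hole lies 4 mm below the rim; it starts to give at about 3 N and is squeezed by 2.8 mm at about 10 N when the ring is home.
- lid_center (a point): Point on the axis of the loose inner lid, half-way up, 12 mm above its underside (4 mm above the disk's top face); z points out of the knob. With the lid lying loose on the seal this point is 8 mm above the mouth plane, and the disk stands 4 mm proud of the rim.
- lid: Loose inner lid, about 60 g: aluminium disk 38.4 mm wide, 8 mm thick, lower edge chamfered 2 mm, with a red round knob 12 mm wide and 16 mm high on top (24 mm in all). It lies on the bench knob up. Origin: centre of its underside.
- ring: Loose brass locking ring, about 90 g, 61 mm outside, 16 mm high, lying right way up. Origin: centre of its underside. Inside 54.4 mm wide; on top a 3 mm inward flange with a 30 mm hole (for the knob) bears on the lid's edge; at the lower edge four inward lugs, 48.6 mm apart across, 6 mm wide, 3 mm high, at its +x, -x, +y, -y. Friction holds it. Turning takes up to 0.4 N m; more than 1 N m or 25 N push is too much.
- ring_center (a point): Ring's axis, half-way up, 8 mm above its underside; z up. Over the seated lid: lugs on top of the threads 2 to 5.5 mm above the mouth plane; lugs dropped into the gaps 1 mm below it. From there 55 to 70 degrees clockwise (seen from above) draws it under the threads to 4 mm below, the last 15 degrees level, to a hard stop. Turning clockwise on top of the threads also leads into the gaps.
- tin: White open tin 75 x 130 x 32 mm, loose, a bystander. Origin: centre of its underside.
- bottle: Small amber bottle with a green cap, 40 mm wide, 85 mm high, loose, a bystander. Origin: centre of its underside.
- mallet: Wooden mallet 220 mm long lying on the bench, loose, a bystander; its handle runs to its -x. Origin: underneath, near its middle.

How it is judged:
On the way, in this order (a step that is already met when the one before it is completed fails the run):
1. the inner lid lies flat in the mouth on the seal, while the ring is still clear of the barrel (horizontal distance between lid_center and mouth below 0.003 m and angle between lid_center's own z axis and vertical below 0.08 rad and z of lid_center in the frame of mouth below 0.0092 m and horizontal distance between ring_center and mouth above 0.07 m), for 0.2 s.
2. the ring is set over the lid, around the neck (horizontal distance between lid_center and mouth below 0.003 m and angle between lid_center's own z axis and vertical below 0.08 rad and horizontal distance between ring_center and mouth below 0.005 m and z of ring_center in the frame of mouth below 0.0085 m), for 0.1 s.
At the end, for the whole second after the job is handed in: Lid flat (0.08 rad), centred (3 mm) and pressed into the seal (its centre 1 to 6.5 mm above the mouth plane); ring level (0.06 rad), centred (3 mm) and screwed home (its centre 2.7 to 8 mm below the mouth plane); both at rest and released (horizontal distance between each of lid_center, ring_center and mouth below 0.003 m and angle between lid_center's own z axis and vertical below 0.08 rad and z of lid_center in the frame of mouth between 0.001 and 0.0065 m and angle between ring_center's own z axis and vertical below 0.06 rad and z of ring_center in the frame of mouth between -0.008 and -0.0027 m and linear speed of each of ring, lid below 0.02 m/s); the robot touches nothing.
It fails at once if the lid is forced against the barrel with more than 40 N (contact force between lid and barrel above 40 N).
It fails at once if the ring is forced or over-tightened: more than 65 N between ring and barrel (contact force between ring and barrel above 65 N).
It fails at once if a bystander (tin, bottle, mallet) is shifted by more than 25 mm (distance of any of tin, bottle, mallet from where it was at the start of the episode above 0.025 m).
It also fails if it takes over 72 s, if anything falls off the work surface, if the arm or the gripper's body presses on something with over 40 N, if the wrist force passes 120 N, or if a joint passes its speed limit or range.

### The arm

A 6-joint arm with a two-finger parallel gripper is mounted at the origin on the work surface. World frame = base frame: x ahead of the robot, y to its left, z up, the work surface at z = 0. Lengths are in m, angles in rad, forces in N, time in s.
With the tool pointing down it reaches from about 0.35 to 0.775 m from the base axis. Payload 7.3 kg.
Tool frame: the origin (TCP) lies at the very end of the fingers, on their centre line; the grasp point (between the pads) lies 19 mm behind it; z points along the fingers, y is the line along which they close (so a half turn about z gives the same grasp; the last joint's range is limited). The gripper opens to 92 mm and grips with 3 to 60 N. Pads are 19 mm wide; open, the fingers measure 130 mm over their backs; the gripper's body (75 mm by 190 mm) begins 47 mm behind the grasp point.
Start: joints at [-1.344, 0.342, 1.524, -0, 1.275, -0.146], TCP at [0.191, -0.489, 0.227] pointing down, gripper open.
Joint ranges: [-2.53, 2.53], [-0.77, 2.02], [0.04, 2.7], [-1, 4.14], [0.28, 2.66], [-3.11, 3.11]. Speed limits (rad/s): [2.57, 2.57, 3.14, 3.14, 3.14, 3.14].

### API

Orientations are given as [roll, pitch, yaw] about the fixed x, y, z axes, in that order (R = Rz(yaw) Ry(pitch) Rx(roll)).
In Python, from cell import robot gives the robot as it stands. The module is installed in compiled form; this text tells all that it offers.
- The arm moves only by the tool arm_command, never from a script. Its argument "moves" is a list of rows, each a list of 3 entries, a list of its own where there are three numbers: the shift along the tool's x, y, z in m, then the turn, a rotation vector about the tool's x, y, z in rad, then the finger opening in m, from 0 to 0.0918. In form: [[[dx, dy, dz], [ax, ay, az], claw], ...]. A call has exactly 5 rows; each row is the pose to reach, as a shift and turn from the pose commanded when the call began, along the tool's axes at that moment; what a row does not reach only later rows make up. A row lasts 1/10 s, in which the tool goes at most 50 mm and 8.59 degrees, less where a joint would pass 70% of its speed; a pose out of reach is approached as far as the arm can. A call with a gripper value outside its range is refused whole. The fingers move at their own pace and stop on an object; "squeeze" is the grip in N (left out, the last holds). Time passes only in rows, so rows that repeat a pose let the fingers close, or fill a call up. It gives the time, the measured TCP pose, the force, the opening and the grip force at its end, in the units of the state.
- robot.observe(): the state, without advancing time (a new reading comes with each control period).
- robot.read_camera(name): name is "side" or "top" or "wrist"; returns the picture (400x640x3 uint8, red, green, blue); there is no depth.
- robot.camera_model(name): a dict with "fx", "fy", "cx", "cy" (pixels), "R" (3x3) and "t" (3): a world point X has camera coordinates R X + t. Camera axes: x right, y down, z forward; pixel columns grow to the right and rows downward; lengths in m; the calibration is good to about 2 mm. A picture is of the moment at which its call begins: read the wrist's pose just before it. camera_model takes no time and is no camera call; for the wrist camera it gives the pose at the moment of the call.
- robot.hand_in(): hands the job in; it is judged then, once.
The state is a dict: "time": time; "qpos": joint angles; "qvel": joint speeds; "joint_efforts": joint torques, N m; "tool_pos": TCP position; "tool_rot": TCP orientation; "contact_force": force on the tool from outside, world axes, zero at the start; "torque": the same for the moment, N m; "opening": finger opening in m; "grip_force": force on a finger pad.
Only numpy, scipy, OpenCV 4.12 (cv2) and the standard library are available. Lean on these libraries where they do the work, as an engineer would, in place of code of your own. Each camera call takes 0.05 s, during which the arm holds its last target. There are 200 camera calls.

## Working session

There is one attempt and no reset: what is moved stays moved. The work goes in short steps, Python scripts to look and compute and a tool call to move; the robot and the scene stay as the last step left them, time stands still between calls to the robot, and variables do not carry over. Pictures are saved under pics/ and viewed, at most 10 in all, crops included, and the job is handed in when it is done.

Besides the shell and the picture viewer there is one more tool, called after ">>>" as name(argument=value, ...) on one line, values as JSON. arm_command: Moves the arm, as the interface text tells. Its arguments: {"type":"object","properties":{"moves":{"type":"array"},"squeeze":{"type":"number"}},"required":["moves"]}

```bash
mkdir -p pics
cat > h.py <<'E'
import numpy as np, cv2
from cell import robot
def shot(n,f=None):
    m=robot.camera_model(n); im=robot.read_camera(n)
    if f: cv2.imwrite('pics/'+f,im[:,:,::-1])
    return im,m
def ray(m,u,v,z):
    d=np.array(m['R']).T@np.array([(u-m['cx'])/m['fx'],(v-m['cy'])/m['fy'],1]); c=-np.array(m['R']).T@np.array(m['t'])
    return c+d*(z-c[2])/d[2]
def proj(m,X):
    p=np.array(m['R'])@np.array(X)+np.array(m['t']); return m['fx']*p[0]/p[2]+m['cx'],m['fy']*p[1]/p[2]+m['cy']
E
python3 - <<'E'
from h import *
s=robot.observe(); print({k:np.round(v,3) for k,v in s.items()})
a,m=shot('top','top0.png');b,m2=shot('side','side0.png')
for x in (m,m2): print({k:np.round(v,3).tolist() for k,v in x.items()})
E
```

```text
{'time': np.float64(0.0), 'qpos': array([-1.344,  0.343,  1.525, -0.   ,  1.275, -0.146]), 'qvel': array([ 0.001,  0.   , -0.   , -0.002, -0.   ,  0.001]), 'joint_efforts': array([-1.0000e-03, -4.3125e+01, -2.4422e+01,  7.2000e-02,  5.6000e-02,
       -0.0000e+00]), 'tool_pos': array([ 0.191, -0.489,  0.226]), 'tool_rot': array([-3.14 , -0.   ,  0.373]), 'contact_force': array([ 0.151, -0.882,  0.761]), 'torque': array([ 0.023, -0.04 , -0.006]), 'grip_force': np.float64(0.0), 'opening': np.float64(0.092)}
{'fx': 412.198, 'fy': 412.198, 'cx': 315.975, 'cy': 198.201, 'R': [[0.024, -1.0, -0.017], [-0.992, -0.022, -0.128], [0.128, 0.02, -0.992]], 't': [0.002, 0.6, 0.958]}
{'fx': 479.979, 'fy': 479.979, 'cx': 314.744, 'cy': 192.113, 'R': [[0.956, -0.293, -0.007], [-0.195, -0.616, -0.763], [0.219, 0.731, -0.646]], 't': [-0.576, 0.177, 0.883]}
```

View pics/top0.png

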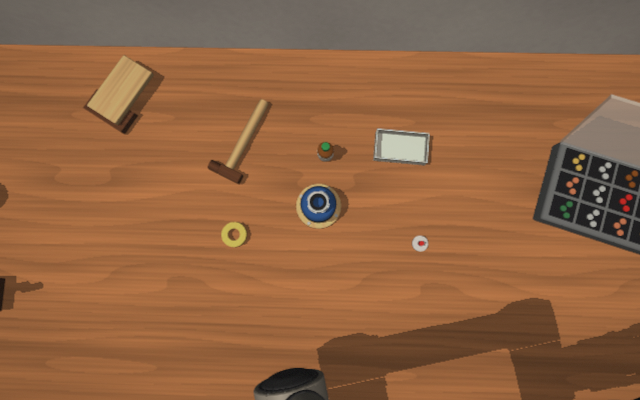

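View pics/side0.png

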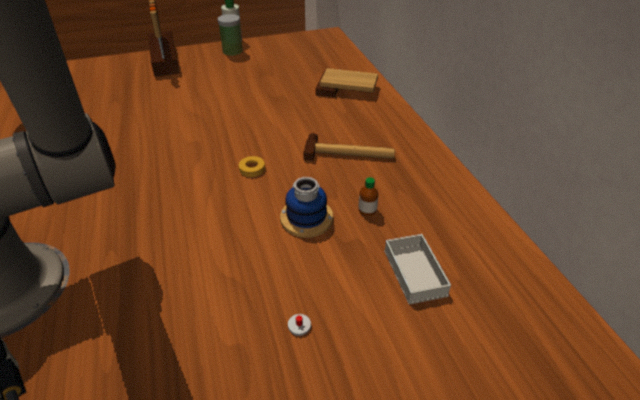

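The top view shows the lid at about (420,243), the neck at (319,202) and the ring at (234,235). The bottle is at (326,150), the mallet at (240,150) and the tin at (402,147).

```bash
cat >> h.py <<'E'
def blob(mask,box=None):
    mk=np.zeros(mask.shape,np.uint8)
    if box: u0,u1,v0,v1=box; mk[v0:v1,u0:u1]=mask[v0:v1,u0:u1]
    else: mk[:]=mask
    n,l,s,c=cv2.connectedComponentsWithStats(mk); 
    if n<2: return None
    i=1+np.argmax(s[1:,4]); return c[i],s[i]
E
python3 - <<'E'
from h import *
out={}
for n,bx in (('top',dict(lid=(400,440,225,262),ring=(210,260,215,255),neck=(295,345,180,232))),('side',dict(lid=(280,320,308,340),ring=(230,275,145,185),neck=(280,335,170,205)))):
    m=robot.camera_model(n); im=cv2.imread('pics/%s0.png'%n); hsv=cv2.cvtColor(im,cv2.COLOR_BGR2HSV); H,S,V=[hsv[:,:,i].astype(int) for i in range(3)]
    knob=blob(((H<6)|(H>174))&(S>150)&(V>120),bx['lid']); grey=blob((S<70)&(V>100),bx['lid']); ring=blob((H>19)&(H<34)&(S>110)&(V>70),bx['ring']); neck=blob((S<90)&(V>90),bx['neck'])
    for k,b,z in (('knob',knob,.022),('disk',grey,.008),('ring',ring,.012),('neck',neck,.093)):
        if b: 
            x,y,w,h,a=b[1]; print(n,k,b[0].round(1),b[1],ray(m,*b[0],z).round(4),ray(m,x+w/2-.5,y+h/2-.5,z).round(4))
wm=robot.camera_model('wrist'); R=np.array(wm['R']);print(wm['fx'],wm['cx'],wm['cy'],'cam',-R.T@wm['t'],R)
E
```

```text
top knob [420.9 242.8] [419 241   5   4  15] [ 0.4992 -0.2396  0.022 ] [ 0.4999 -0.24    0.022 ]
top disk [419.5 243.1] [412 236  16  16 174] [ 0.4987 -0.2396  0.008 ] [ 0.4978 -0.2396  0.008 ]
top ring [233.6 234. ] [221 222  26  25 405] [0.5098 0.2169 0.012 ] [0.5099 0.2172 0.012 ]
top neck [318.1 201.6] [307 190  23  24 222] [0.5853 0.0097 0.093 ] [0.5854 0.0099 0.093 ]
side knob [298.5 318.3] [296 316   6   6  30] [ 0.4998 -0.2411  0.022 ] [ 0.4997 -0.2414  0.022 ]
side disk [298.7 324.9] [288 315  23  20 277] [ 0.4989 -0.2443  0.008 ] [ 0.4996 -0.2436  0.008 ]
side ring [246.4 166.1] [240 158  18  14  62] [0.498 0.215 0.012] [0.504  0.2198 0.012 ]
side neck [304.8 188.1] [292 177  28  24 220] [5.823e-01 5.000e-04 9.300e-02] [ 0.5832 -0.0012  0.093 ]
341.23695665668225 318.3942463583264 197.45749768662287 cam [ 0.26706203 -0.46010129  0.38398963] [[ 0.36399457 -0.93139865 -0.00212487]
 [-0.88790758 -0.34768528  0.30122262]
 [-0.28129712 -0.10775671 -0.95355148]]
```

>>> arm_command(moves=[[[0.05,-0.015,0],[0,0,0],0.04],[[0.095,-0.03,0.0],[0,0,0],0.04],[[0.14,-0.045,0.01],[0,0,0],0.04],[[0.185,-0.058,0.02],[0,0,0],0.04],[[0.22,-0.07,0.03],[0,0,0],0.04]], squeeze=15)

```text
time: 0.6
tool_pos: [0.3722, -0.3418, 0.1962]
tool_rot: [-3.141, -0.0, 0.374]
contact_force: [0.2, -0.7, 0.1]
opening: 0.0565
grip_force: 0.0
```

>>> arm_command(moves=[[[0.045,-0.015,0.02],[0,0,0],0.04],[[0.09,-0.03,0.04],[0,0,0],0.04],[[0.13,-0.042,0.06],[0,0,0],0.04],[[0.158,-0.049,0.07],[0,0,0],0.04],[[0.158,-0.049,0.07],[0,0,0],0.04]])

```text
time: 1.1
tool_pos: [0.5013, -0.2373, 0.1245]
tool_rot: [-3.138, 0.001, 0.377]
contact_force: [-0.7, -0.6, 0.7]
opening: 0.0399
grip_force: 0.0
```

```bash
cat >> h.py <<'E'
from scipy.spatial.transform import Rotation as Ro
def delta(X,yaw=None):
    s=robot.observe(); R=Ro.from_euler('xyz',s['tool_rot']).as_matrix()
    d=R.T@(np.array(X)-s['tool_pos']); r=None
    if yaw is not None:
        T=Ro.from_euler('xyz',[np.pi,0,yaw]).as_matrix(); r=Ro.from_matrix(R.T@T).as_rotvec().round(4)
    print('shift',d.round(4),'turn',r); return d
E
python3 - <<'E'
from h import *
s=robot.observe(); print(s['time'],s['tool_pos'].round(4),s['tool_rot'].round(4),s['qpos'].round(3),s['contact_force'].round(2),s['torque'].round(3))
im,m=shot('wrist','w1.png')
hsv=cv2.cvtColor(im,cv2.COLOR_RGB2HSV); H,S,V=[hsv[:,:,i].astype(int) for i in range(3)]
k=blob(((H<6)|(H>174))&(S>150)&(V>100)); g=blob((S<70)&(V>110))
print(k,ray(m,*k[0],.022)); print(g,ray(m,*g[0],.008))
delta([.4997,-.24,.05],s['tool_rot'][2])
E
```

```text
1.1 [ 0.5013 -0.2373  0.1245] [-3.1384e+00  1.4000e-03  3.7700e-01] [-5.810e-01  4.970e-01  1.582e+00  1.000e-03  1.066e+00  6.130e-01] [-0.7  -0.62  0.73] [-0.01  -0.004 -0.035]
(array([323.17560976, 197.37073171]), array([317, 189,  14,  18, 205], dtype=int32)) [ 0.50168039 -0.24169474  0.022     ]
(array([322.88577745, 192.47752395]), array([ 301,  171,   45,   45, 1357], dtype=int32)) [ 0.50151414 -0.24164064  0.008     ]
shift [-0.0009  0.001   0.0754] turn [-0.002   0.0016 -0.001 ]
```

View pics/w1.png

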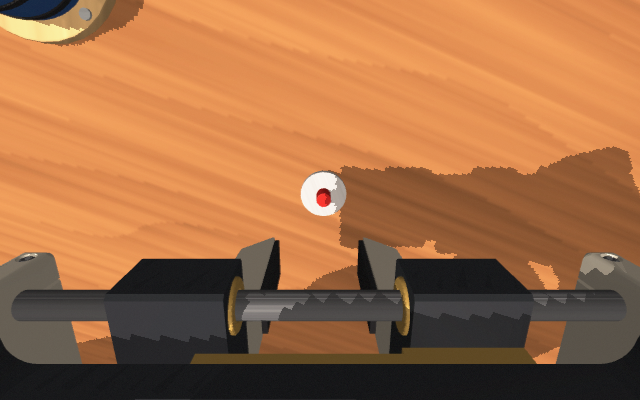

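The wrist view shows the lid disk at (323,193) with the knob up, between the fingers. I'll correct by a few mm and go down to just above the knob.

>>> arm_command(moves=[[[-0.001,0.003,0.03],[0,0,0],0.04],[[-0.002,0.004,0.06],[0,0,0],0.04],[[-0.002,0.004,0.088],[0,0,0],0.04],[[-0.002,0.004,0.088],[0,0,0],0.04],[[-0.002,0.004,0.088],[0,0,0],0.04]])

```text
time: 1.65
tool_pos: [0.4991, -0.2458, 0.0394]
tool_rot: [3.141, 0.0, 0.372]
contact_force: [0.3, -0.0, 0.3]
opening: 0.0401
grip_force: 0.0
```

Run:
```python
from h import *
s=robot.observe(); print(s['time'],s['tool_pos'].round(4),s['tool_rot'].round(4))
im,m=shot('wrist')
hsv=cv2.cvtColor(im,cv2.COLOR_RGB2HSV); H,S,V=[hsv[:,:,i].astype(int) for i in range(3)]
k=blob(((H<6)|(H>174))&(S>150)&(V>100)); g=blob((S<70)&(V>110),(200,440,50,330))
print(k,ray(m,*k[0],.022)); print(g,ray(m,*g[0],.008)); cv2.imwrite('pics/w2.png',im[100:400,150:490,::-1])
# knob fit by left/right edges in tool frame
Rt=Ro.from_euler('xyz',s['tool_rot']).as_matrix()
for z,b in((.022,k),(.008,g)): print(Rt.T@(ray(m,*b[0],z)-s['tool_pos']))
print(proj(m,s['tool_pos']))
```

```text
1.65 [ 0.4991 -0.2458  0.0394] [3.1415e+00 2.0000e-04 3.7170e-01]
(array([312.1559633 , 234.36238532]), array([302, 220,  21,  28, 436], dtype=int32)) [ 0.50197744 -0.2417618   0.022     ]
(array([312.64855072, 225.02657005]), array([ 281,  197,   64,   60, 2484], dtype=int32)) [ 0.50189808 -0.24183562  0.008     ]
[ 0.00409565 -0.00270597  0.01741953]
[ 0.00399729 -0.0026675   0.03141955]
(np.float64(316.86145985167667), np.float64(255.46483094490205))
```

View pics/w2.png

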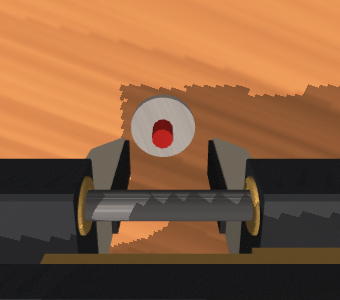

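The crop shows the knob about 3 mm off, forward and to the left of the fingers' centre. I'll correct that, go down and grip.

>>> arm_command(moves=[[[0.004,-0.0027,0.0],[0,0,0],0.04],[[0.004,-0.0027,0.015],[0,0,0],0.04],[[0.004,-0.0027,0.029],[0,0,0],0.04],[[0.004,-0.0027,0.029],[0,0,0],0.04],[[0.004,-0.0027,0.029],[0,0,0],0.008]], squeeze=20)

```text
time: 2.2
tool_pos: [0.5023, -0.2409, 0.0099]
tool_rot: [-3.141, 0.0, 0.373]
contact_force: [-1.5, 0.3, 0.1]
opening: 0.0353
grip_force: 0.0
```

>>> arm_command(moves=[[[0,0,0],[0,0,0],0.008],[[0,0,0],[0,0,0],0.008],[[0,0,0],[0,0,0],0.008],[[0,0,0],[0,0,0],0.008],[[0,0,-0.02],[0,0,0],0.008]])

```text
time: 2.7
tool_pos: [0.5007, -0.24, 0.0279]
tool_rot: [-3.138, 0.003, 0.373]
contact_force: [0.1, -0.2, -1.1]
opening: 0.0111
grip_force: 20.0
```

Run:
```python
from h import *
s=robot.observe(); print(s['time'],s['tool_pos'].round(4),s['tool_rot'].round(4),s['opening'],s['contact_force'])
im,m=shot('top')
hsv=cv2.cvtColor(im,cv2.COLOR_RGB2HSV); H,S,V=[hsv[:,:,i].astype(int) for i in range(3)]
delta([.585,.008,.20])
# barrel: blue body ring / neck from top, cradle
bl=blob((H>100)&(H<125)&(S>100)&(V>40),(290,350,170,235)); x,y,w,h,a=bl[1]; print(bl,ray(m,x+w/2-.5,y+h/2-.5,.06))
gc=blob((H>55)&(H<75)&(S>100)&(V>60),(310,340,135,160)); print('cap',ray(m,*gc[0],.08))
```

```text
2.7 [ 0.5007 -0.24    0.0279] [-3.1377e+00  2.9000e-03  3.7270e-01] 0.011099744535089062 [ 0.06876684 -0.17965597 -1.07008852]
shift [ 0.1674 -0.2021 -0.168 ] turn None
(array([318.21621622, 205.45945946]), array([301, 187,  35,  35, 518], dtype=int32)) [0.58344501 0.0102617  0.06      ]
cap [ 0.71808128 -0.00372454  0.08      ]
```

>>> arm_command(moves=[[[0,0,-0.045],[0,0,0],0.008],[[0.01,-0.02,-0.09],[0,0,0],0.008],[[0.03,-0.055,-0.12],[0,0,0],0.008],[[0.05,-0.095,-0.14],[0,0,0],0.008],[[0.075,-0.135,-0.14],[0,0,0],0.008]])

```text
time: 3.25
tool_pos: [0.5244, -0.0873, 0.173]
tool_rot: [3.137, -0.005, 0.371]
contact_force: [0.9, 0.3, -0.2]
opening: 0.0111
grip_force: 20.0
```

>>> arm_command(moves=[[[0.015,-0.03,0],[0,0,0],0.008],[[0.03,-0.056,0],[0,0,0],0.008],[[0.035,-0.066,0],[0,0,0],0.008],[[0.035,-0.066,0],[0,0,0],0.008],[[0.035,-0.066,0],[0,0,0],0.008]])

```text
time: 3.75
tool_pos: [0.5315, -0.0145, 0.1695]
tool_rot: [3.141, 0.0, 0.373]
contact_force: [-0.4, -0.3, -1.1]
opening: 0.011
grip_force: 20.0
```

Run:
```python
from h import *
s=robot.observe(); print(s['time'],s['tool_pos'].round(4),s['tool_rot'].round(4),s['contact_force'].round(2),s['grip_force'],s['opening'])
im,m=shot('wrist','w3.png')
```

```text
3.75 [ 0.5315 -0.0145  0.1695] [3.141e+00 4.000e-04 3.728e-01] [-0.45 -0.32 -1.07] 19.99988168478012 0.01100171963116835
```

View pics/w3.png

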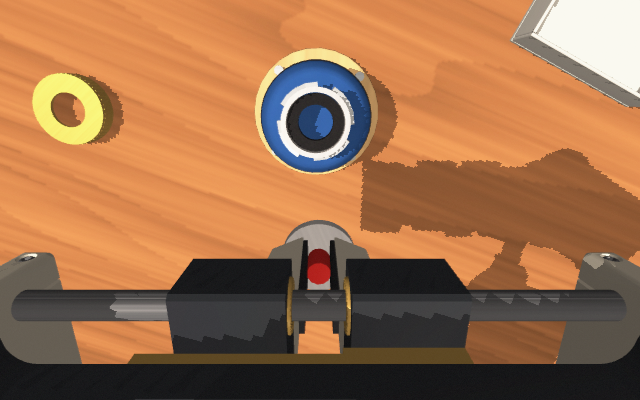

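The mouth (dark seal in a white rim) is centred near (316,121), and the lid hangs at about (319,240). I'll fit circles to both.

```bash
cat >> h.py <<'E'
from scipy.optimize import least_squares
def circ(P,r):
    P=np.asarray(P)[:,:2]; f=lambda q:np.hypot(*(P-q[:2]).T)-r
    o=least_squares(f,P.mean(0),loss='soft_l1',f_scale=.0005); return o.x,np.sqrt(np.mean(f(o.x)**2))
def radial(g,c,rs,sign,angs,thr=60):
    "edge points along rays from pixel c: first strongest step of given sign"
    out=[]
    for a in angs:
        u=c[0]+rs*np.cos(a); v=c[1]+rs*np.sin(a)
        p=cv2.remap(g,u.astype(np.float32)[None],v.astype(np.float32)[None],cv2.INTER_LINEAR)[0].astype(float)
        d=sign*(p[2:]-p[:-2]); i=np.argmax(d>thr) if (d>thr).any() else None
        if i is not None:
            j=i+np.argmax(d[i:i+4]); out.append((u[j+1],v[j+1]))
    return out
E
python3 - <<'E'
from h import *
s=robot.observe(); m=robot.camera_model('wrist'); im=cv2.imread('pics/w3.png'); g=im.max(2)
g=im[:,:,2] # red: blue shoulder dark, white bright, seal dark
A=np.linspace(0,2*np.pi,72,endpoint=False)
e=radial(g,(316,121),np.arange(20,36,.5),1,A); P=[ray(m,*p,.095) for p in e]
for r in (.02,.0205): print('mouth inner',len(e),circ(P,r))
e2=radial(g,(316,121),np.arange(32,50,.5),-1,A); 
for z,r in((.095,.0235),(.091,.0263)):
    print('outer',len(e2),circ([ray(m,*p,z) for p in e2],r))
bl=cv2.cvtColor(im,cv2.COLOR_BGR2HSV)
# lid: front arc
S=bl[:,:,1]
zt=s['tool_pos'][2]-.0019
e3=radial(S,(319,250),np.arange(15,50,.5),1,np.radians(np.arange(-130,-48,4)),40); print(np.round(e3[::4],1))
print('lid',len(e3),circ([ray(m,*p,zt) for p in e3],.0192),circ([ray(m,*p,zt-.003) for p in e3],.0192),s['tool_pos'])
E
```

```text
mouth inner 72 (array([0.58665088, 0.00828789]), np.float64(0.0002967415584841716))
mouth inner 72 (array([0.58653076, 0.00829643]), np.float64(0.0007568381412500388))
outer 71 (array([0.58658074, 0.0083071 ]), np.float64(0.0019292064148234876))
outer 71 (array([0.58663861, 0.00828825]), np.float64(0.0014084213814643282))
[[298.1 225.1]
 [306.4 221.7]
 [314.7 219.3]
 [323.2 220.3]
 [331.6 221.7]
 [339.2 225.9]]
lid 21 (array([ 0.53145763, -0.01572338]), np.float64(0.00012666269666753826)) (array([ 0.53038964, -0.0161437 ]), np.float64(0.00012398613440816472)) [ 0.53147346 -0.01489892  0.16955557]
```

>>> arm_command(moves=[[[0.03,-0.001,0],[0,0,0],0.008],[[0.06,-0.002,0.0],[0,0,0],0.008],[[0.06,-0.002,0.025],[0,0,0],0.008],[[0.06,-0.002,0.05],[0,0,0],0.008],[[0.06,-0.002,0.05],[0,0,0],0.008]])

```text
time: 4.3
tool_pos: [0.5844, 0.0087, 0.1162]
tool_rot: [-3.139, 0.007, 0.371]
contact_force: [-1.0, 0.0, -1.5]
opening: 0.0111
grip_force: 20.0
```

Run:
```python
from h import *
im,m=shot('wrist');s=robot.observe(); print(s['time'],s['tool_pos'].round(4),s['tool_rot'].round(4),s['contact_force'].round(2))
im,m=shot('wrist','w4.png')
s2,m2=shot('side','s4.png')
u,v=proj(m,[.5867,.0083,.095]);print(u,v)
u2,v2=map(int,proj(m2,[.5867,.0083,.105]))
a=im[120:400,190:470,::-1]; b=cv2.resize(s2[v2-45:v2+45,u2-45:u2+45,::-1],(280,280),interpolation=2)
cv2.imwrite('pics/w4c.png',np.hstack([a,b]))
```

```text
4.35 [0.5856 0.0088 0.1183] [-3.14    0.0036  0.371 ] [ 1.13 -0.62  0.45]
318.56420822647647 235.32682621449635
```

View pics/w4c.png

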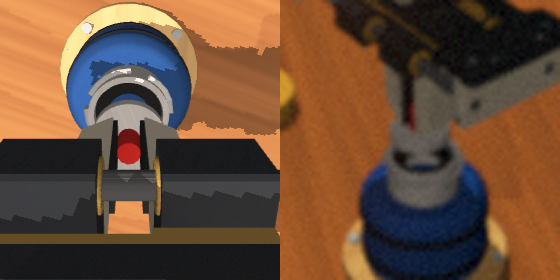

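The lid hangs over the mouth and both front arcs are visible, the lid's edge at full-image (318,220) and the mouth's at (318,202). I'll fit both arcs.

Run:
```python
from h import *
s=robot.observe(); im,m=shot('wrist'); print(s['tool_pos'].round(4),s['tool_rot'].round(4))
g=cv2.cvtColor(im,cv2.COLOR_RGB2GRAY)
for u in (300,318,336): print(u,g[184:232,u].tolist())
zt=s['tool_pos'][2]-.0019
for nm,p in (('lid',[.5867,.0083,zt]),('mouth',[.5867,.0083,.095])):
    q=proj(m,p); r=proj(m,np.array(p)+[.0192*.9313,.0192*.3642,0]); print(nm,np.round(q,1),np.round(r,1))
```

```text
[0.5873 0.009  0.1208] [ 3.1407e+00 -1.2000e-03  3.7140e-01]
300 [63, 62, 64, 64, 64, 64, 68, 94, 94, 93, 125, 155, 158, 159, 157, 123, 94, 99, 138, 168, 169, 170, 170, 170, 162, 29, 29, 30, 30, 28, 30, 29, 30, 31, 31, 28, 30, 28, 31, 35, 68, 95, 94, 96, 140, 168, 168, 166]
318 [102, 65, 73, 97, 98, 111, 215, 238, 239, 158, 157, 112, 98, 97, 134, 166, 165, 164, 164, 163, 95, 28, 26, 29, 27, 27, 26, 31, 31, 31, 32, 56, 63, 64, 64, 66, 100, 99, 99, 102, 157, 175, 174, 175, 173, 173, 170, 171]
336 [66, 71, 70, 65, 65, 65, 68, 79, 94, 97, 95, 94, 95, 95, 100, 105, 109, 107, 136, 166, 168, 167, 167, 167, 166, 108, 34, 28, 28, 30, 31, 31, 29, 29, 32, 28, 30, 27, 31, 33, 78, 95, 94, 98, 147, 168, 168, 169]
lid [317.7 255.2] [317.7 220.6]
mouth [317.8 236.3] [317.7 205.3]
```

Laterally the two are aligned, but the lid sits about 1.8 mm behind the mouth along tool x. I'll correct that and go down gently.

>>> arm_command(moves=[[[0.0018,0,0],[0,0,0],0.008],[[0.0018,0,0.004],[0,0,0],0.008],[[0.0018,0,0.008],[0,0,0],0.008],[[0.0018,0,0.012],[0,0,0],0.008],[[0.0018,0,0.012],[0,0,0],0.008]])

```text
time: 5.0
tool_pos: [0.5878, 0.0108, 0.1069]
tool_rot: [-3.141, 0.001, 0.373]
contact_force: [0.4, -1.0, -0.5]
opening: 0.0111
grip_force: 20.0
```

>>> arm_command(moves=[[[0,0,0.001],[0,0,0],0.008],[[0,0,0.002],[0,0,0],0.008],[[0,0,0.003],[0,0,0],0.008],[[0,0,0.004],[0,0,0],0.008],[[0,0,0.004],[0,0,0],0.008]])

```text
time: 5.5
tool_pos: [0.5883, 0.0107, 0.1036]
tool_rot: [-3.142, 0.0, 0.373]
contact_force: [0.0, -0.4, -0.6]
opening: 0.0111
grip_force: 20.0
```

Run:
```python
from h import *
im,m=shot('wrist');s=robot.observe(); print(s['time'],s['tool_pos'].round(4),s['tool_rot'].round(4),s['contact_force'].round(2),s['torque'].round(3))
```

```text
5.55 [0.5883 0.0107 0.1037] [3.1416e+00 1.0000e-04 3.7280e-01] [-0.86  0.53 -0.14] [-0.004  0.04  -0.002]
```

>>> arm_command(moves=[[[0,0,0.0005],[0,0,0],0.008],[[0,0,0.001],[0,0,0],0.008],[[0,0,0.0015],[0,0,0],0.008],[[0,0,0.002],[0,0,0],0.008],[[0,0,0.002],[0,0,0],0.008]])

```text
time: 6.05
tool_pos: [0.5883, 0.0107, 0.1016]
tool_rot: [3.142, 0.0, 0.373]
contact_force: [-0.8, 0.4, -0.8]
opening: 0.011
grip_force: 20.0
```

>>> arm_command(moves=[[[0,0,0.0003],[0,0,0],0.008],[[0,0,0.0006],[0,0,0],0.008],[[0,0,0.0009],[0,0,0],0.008],[[0,0,0.0009],[0,0,0],0.008],[[0,0,0.0009],[0,0,0],0.008]])

```text
time: 6.55
tool_pos: [0.5884, 0.0107, 0.1011]
tool_rot: [3.141, -0.0, 0.373]
contact_force: [-0.3, -0.2, 2.1]
opening: 0.0109
grip_force: 20.0
```

Run:
```python
from h import *
im,m=shot('wrist');s=robot.observe(); print(s['time'],s['tool_pos'].round(4),s['tool_rot'].round(4),s['contact_force'].round(2),s['torque'].round(3))
g=cv2.cvtColor(im,cv2.COLOR_RGB2GRAY)
for u in (300,318,336): print(u,g[190:235,u].tolist())
for p in ([.5867,.0083,.099],[.5867,.0083,.095]):
    r=proj(m,np.array(p)+[.0192*.9313,.0192*.3642,0]); print(np.round(r,1))
```

```text
6.6 [0.5884 0.0107 0.101 ] [ 3.1414e+00 -2.0000e-04  3.7270e-01] [-1.81  0.32  2.21] [0.013 0.104 0.009]
300 [105, 104, 103, 68, 64, 64, 65, 64, 64, 63, 63, 65, 66, 83, 96, 96, 93, 94, 125, 155, 158, 159, 159, 154, 96, 95, 101, 136, 168, 168, 169, 170, 170, 169, 132, 95, 93, 96, 138, 170, 169, 166, 165, 166, 167]
318 [104, 101, 65, 64, 64, 66, 64, 65, 79, 96, 98, 98, 100, 118, 235, 238, 234, 158, 157, 112, 96, 96, 99, 153, 169, 171, 170, 171, 169, 132, 100, 99, 99, 103, 158, 176, 176, 175, 174, 173, 171, 172, 172, 172, 173]
336 [104, 104, 106, 105, 105, 105, 101, 101, 65, 65, 66, 74, 96, 98, 97, 97, 94, 97, 95, 96, 94, 95, 100, 94, 95, 100, 153, 171, 171, 170, 171, 170, 167, 75, 77, 95, 96, 97, 147, 168, 169, 170, 170, 171, 170]
[320.1 223.6]
[320.  220.7]
```

The lid met the seal at the expected height with 2 N. I'll release it, rise and look.

>>> arm_command(moves=[[[0,0,0],[0,0,0],0.03],[[0,0,0],[0,0,0],0.04],[[0,0,0],[0,0,0],0.04],[[0,0,-0.015],[0,0,0],0.04],[[0,0,-0.035],[0,0,0],0.04]])

```text
time: 7.1
tool_pos: [0.5875, 0.0108, 0.135]
tool_rot: [-3.14, 0.003, 0.373]
contact_force: [-0.6, -0.7, -0.3]
opening: 0.0392
grip_force: 0.0
```

>>> arm_command(moves=[[[-0.02,0,-0.02],[0,0,0],0.08],[[-0.05,0,-0.04],[0,0,0],0.08],[[-0.06,0,-0.05],[0,0,0],0.08],[[-0.06,0,-0.05],[0,0,0],0.08],[[-0.06,0,-0.05],[0,0,0],0.08]])

```text
time: 7.6
tool_pos: [0.533, -0.0111, 0.1856]
tool_rot: [3.141, -0.001, 0.372]
contact_force: [0.4, -0.1, 0.0]
opening: 0.0751
grip_force: 0.0
```

Run:
```python
from h import *
s=robot.observe(); print(s['time'],s['tool_pos'].round(4),s['tool_rot'].round(4))
im,m=shot('wrist'); u,v=map(int,proj(m,[.587,.009,.095])); print(u,v)
cv2.imwrite('pics/w5.png',im[:,:,::-1])
c=im[max(v-70,0):v+70,u-70:u+70,::-1]; cv2.imwrite('pics/w5c.png',cv2.resize(c,None,fx=4,fy=4,interpolation=2))
```

```text
7.6 [ 0.533  -0.0111  0.1856] [ 3.1414e+00 -7.0000e-04  3.7250e-01]
318 124
```

View pics/w5c.png

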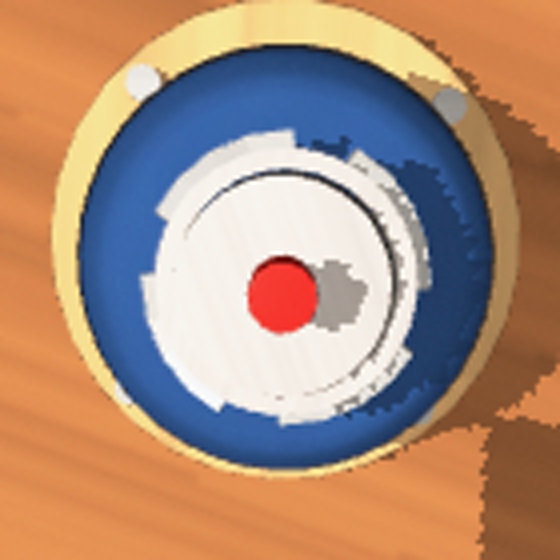

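The lid is flat in the mouth, knob at (282,295) of the crop. The four thread gaps show at crop (324,140), (150,246), (252,416) and (418,322), which puts a gap at world angle about 6° (mod 90). Next I'll locate the ring.

Run:
```python
from h import *
s=robot.observe(); m=robot.camera_model('wrist'); im=cv2.imread('pics/w5.png')
hsv=cv2.cvtColor(im,cv2.COLOR_BGR2HSV); H,S,V=[hsv[:,:,i].astype(int) for i in range(3)]
k=blob((H>22)&(H<35)&(S>100)&(V>80),(0,200,0,260)); print(k, ray(m,*k[0],.014))
# knob & neck centre
r=blob(((H<6)|(H>174))&(S>150)&(V>150),(280,360,80,180)); print(r,ray(m,*r[0],.115))
P=ray(m,*k[0],.014); delta([P[0],P[1],.12],1.77)
```

```text
(array([ 83.2785096 , 110.46368084]), array([  50,   77,   67,   68, 2657], dtype=int32)) [0.51119275 0.21623974 0.014     ]
(array([318.0375    , 127.88333333]), array([310, 120,  17,  17, 240], dtype=int32)) [0.58625701 0.00940055 0.115     ]
shift [ 0.0625 -0.2195  0.0651] turn [-5.0000e-04  0.0000e+00 -1.3973e+00]
```

>>> arm_command(moves=[[[0.013,-0.044,0],[0,0,-0.14],0.08],[[0.026,-0.088,0.0],[0,0,-0.28],0.08],[[0.039,-0.132,0],[0,0,-0.42],0.08],[[0.052,-0.176,0],[0,0,-0.56],0.08],[[0.0625,-0.2195,0],[0,0,-0.7],0.08]])

```text
time: 8.15
tool_pos: [0.5107, 0.2184, 0.1844]
tool_rot: [-3.14, 0.001, 1.079]
contact_force: [1.0, 0.5, -0.2]
opening: 0.0799
grip_force: 0.0
```

>>> arm_command(moves=[[[0,0,0],[0,0,-0.14],0.08],[[0,0,0.02],[0,0,-0.28],0.08],[[0,0,0.04],[0,0,-0.42],0.08],[[0,0,0.06],[0,0,-0.56],0.08],[[0,0,0.065],[0,0,-0.7],0.08]])

```text
time: 8.65
tool_pos: [0.5094, 0.2163, 0.117]
tool_rot: [-3.136, 0.0, 1.779]
contact_force: [-1.0, 0.2, -1.1]
opening: 0.0803
grip_force: 0.0
```

```bash
cat > ring.py <<'E'
from h import *
im,m=shot('wrist')
s=robot.observe(); print(s['time'],s['tool_pos'].round(4),s['tool_rot'].round(4),s['qpos'].round(2))
im,m=shot('wrist','w6.png')
hsv=cv2.cvtColor(im,cv2.COLOR_RGB2HSV); H,S,V=[hsv[:,:,i].astype(int) for i in range(3)]
mk=(H>22)&(H<35)&(S>100)&(V>80)
k=blob(mk,(200,440,80,300)); print(k,ray(m,*k[0],.014))
# flange hole / outer arc on top face
c=k[0]; A=np.linspace(0,2*np.pi,72,endpoint=False)
mm=(mk*255).astype(np.uint8)
for nm,rs,sg,r in (('hole',np.arange(5,60,.5),1,.015),('outer',np.arange(30,90,.5),-1,.0305)):
    e=radial(mm,c,rs,sg,A); P=np.array([ray(m,*p,.016) for p in e]); print(nm,len(e),circ(P,r),np.median(np.hypot(*(P[:,:2]-circ(P,r)[0]).T)))
    q=circ(P,r)[0]; delta([*q,.05],1.77)
E
python3 ring.py
```

```text
8.7 [0.5095 0.2162 0.1171] [-3.1358e+00  3.0000e-04  1.7861e+00] [ 0.26  0.51  1.59 -0.    1.05  0.05]
(array([304.35890411, 213.14520548]), array([284, 193,  45,  41, 365], dtype=int32)) [0.50021158 0.19902956 0.014     ]
hole 64 (array([0.50594001, 0.20899096]), np.float64(0.004735154141836356)) 0.016807923179240083
shift [-0.0063 -0.0052  0.0683] turn [-0.0042  0.0002  0.0045]
outer 32 (array([0.502161  , 0.20279232]), np.float64(0.0033286255465676765)) 0.02969544712437906
shift [-0.0116 -0.0102  0.0684] turn [-0.0042  0.0002  0.0045]
```

View pics/w6.png

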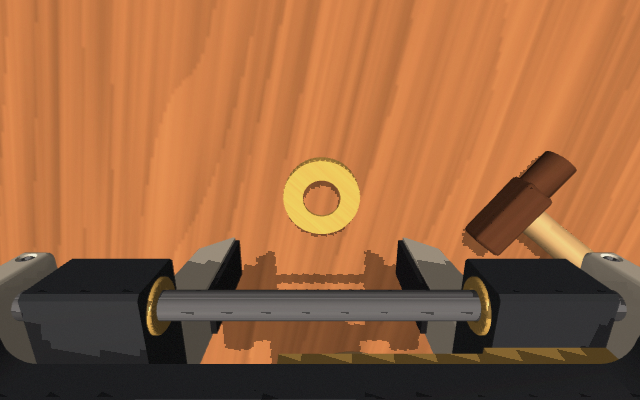

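The ring is centred at (321,197) with radius 38 px, and the mallet is clear on the right. My mask was too narrow, so I'll use the outline directly.

Run:
```python
from h import *
s=robot.observe(); m=robot.camera_model('wrist'); print(s['tool_pos'],s['tool_rot'])
im=cv2.imread('pics/w6.png'); print(im[170,321],im[220,321],im[196,321],im[140,321])
g=im[:,:,1]; A=np.linspace(0,2*np.pi,72,endpoint=False)
for nm,rs,sg,r in (('hole',np.arange(8,30,.5),1,.015),('outer',np.arange(26,50,.5),-1,.0305)):
    e=radial(g,(321,197),rs,sg,A,30); P=np.array([ray(m,*p,.016) for p in e]); q=circ(P,r); print(nm,len(e),q,np.median(np.hypot(*(P[:,:2]-q[0]).T)))
    delta([*q[0],.004],1.77)
```

```text
[0.51003795 0.21632344 0.11831782] [-3.13743661e+00  2.24188758e-04  1.77452415e+00]
[ 92 199 239] [ 93 201 239] [ 74 132 212] [ 75 129 211]
hole 72 (array([0.51139306, 0.21468028]), np.float64(0.0002621274232196665)) 0.0150143080230646
shift [-0.0019  0.0015  0.1143] turn [-0.0042  0.0002  0.0045]
outer 72 (array([0.51143274, 0.21474983]), np.float64(0.0002742590740610656)) 0.030571365724842252
shift [-0.0018  0.0015  0.1143] turn [-0.0042  0.0002  0.0045]
```

>>> arm_command(moves=[[[-0.001,0.001,0.03],[0,0,0],0.08],[[-0.002,0.0015,0.06],[0,0,0],0.08],[[-0.002,0.0015,0.09],[0,0,0],0.08],[[-0.002,0.0015,0.108],[0,0,0],0.08],[[-0.002,0.0015,0.113],[0,0,0],0.08]], squeeze=35)

```text
time: 9.25
tool_pos: [0.5116, 0.2143, 0.0055]
tool_rot: [-3.138, 0.0, 1.769]
contact_force: [-0.1, 0.5, -0.1]
opening: 0.0796
grip_force: 0.0
```

>>> arm_command(moves=[[[0,0,0],[0,0,0],0.08],[[0,0,0],[0,0,0],0.055],[[0,0,0],[0,0,0],0.055],[[0,0,0],[0,0,0],0.055],[[0,0,0],[0,0,0],0.055]])

```text
time: 9.75
tool_pos: [0.5131, 0.2145, 0.0088]
tool_rot: [3.14, -0.0, 1.772]
contact_force: [-1.3, -0.6, 5.1]
opening: 0.0599
grip_force: 35.0
```

>>> arm_command(moves=[[[0,0,0],[0,0,0],0.07],[[0,0,0],[0,0,0],0.07],[[0,0,0.004],[0,0,0],0.07],[[0,0,0.004],[0,0,0],0.07],[[0,0,0.004],[0,0,0],0.055]])

```text
time: 10.25
tool_pos: [0.5123, 0.2143, 0.0034]
tool_rot: [-3.141, 0.0, 1.773]
contact_force: [-0.2, -0.1, 0.1]
opening: 0.0657
grip_force: 0.0
```

>>> arm_command(moves=[[[0,0,0],[0,0,0],0.055],[[0,0,0],[0,0,0],0.055],[[0,0,0],[0,0,0],0.055],[[0,0,0],[0,0,0],0.055],[[0,0,0],[0,0,0],0.055]])

```text
time: 10.75
tool_pos: [0.5126, 0.2143, 0.0038]
tool_rot: [-3.142, 0.0, 1.773]
contact_force: [-0.2, -0.3, -0.4]
opening: 0.06
grip_force: 35.0
```

Run:
```python
from h import *
s=robot.observe(); print(s['time'],s['tool_pos'].round(4),s['tool_rot'].round(4),s['contact_force'].round(2),s['opening'])
m=robot.camera_model('wrist'); im,_=shot('wrist','w7.png'); print(np.round(proj(m,[*s['tool_pos'][:2],.016]),1))
delta([.583,.09,.16]); delta([.588,.010,.16])
```

```text
10.75 [0.5126 0.2143 0.0038] [-3.1416e+00  1.0000e-04  1.7728e+00] [-0.21 -0.29 -0.41] 0.06000796044636671
[319.9 267.3]
shift [-0.136   0.044  -0.1562] turn None
shift [-0.2153  0.0329 -0.1562] turn None
```

View pics/w7.png

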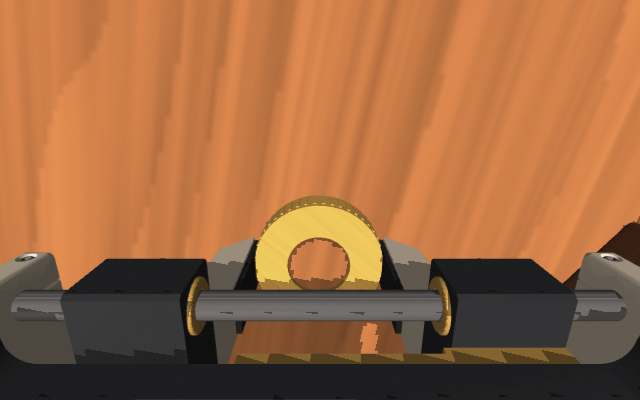

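The ring is held centred between the fingers. I'll lift it over and past the barrel so the camera sees both the mouth and the ring.

>>> arm_command(moves=[[[0,0,-0.04],[0,0,0],0.055],[[0,0,-0.08],[0,0,0],0.055],[[-0.005,0,-0.125],[0,0,0],0.055],[[-0.02,0.002,-0.17],[0,0,0],0.055],[[-0.06,0.006,-0.171],[0,0,0],0.055]])

```text
time: 11.3
tool_pos: [0.5333, 0.159, 0.1816]
tool_rot: [3.129, -0.0, 1.777]
contact_force: [1.7, -0.4, -1.5]
opening: 0.0604
grip_force: 35.0
```

>>> arm_command(moves=[[[-0.045,0.006,0],[0,0,0],0.055],[[-0.09,0.01,0],[0,0,0],0.055],[[-0.135,0.017,0],[0,0,0],0.055],[[-0.18,0.022,0],[0,0,0],0.055],[[-0.216,0.026,0],[0,0,0],0.055]])

```text
time: 11.8
tool_pos: [0.5997, -0.0522, 0.1748]
tool_rot: [3.142, 0.0, 1.772]
contact_force: [-0.5, 0.8, -0.8]
opening: 0.0598
grip_force: 35.0
```

>>> arm_command(moves=[[[0,0,0.01],[0,0,0],0.055],[[0,0,0.02],[0,0,0],0.055],[[0,0,0.02],[0,0,0],0.055],[[0,0,0.02],[0,0,0],0.055],[[0,0,0.02],[0,0,0],0.055]])

```text
time: 12.3
tool_pos: [0.5994, -0.0485, 0.1553]
tool_rot: [3.141, 0.0, 1.774]
contact_force: [0.6, -0.4, -0.8]
opening: 0.0605
grip_force: 35.0
```

Run:
```python
from h import *
im,m=shot('wrist'); s=robot.observe(); m=robot.camera_model('wrist'); print(s['time'],s['tool_pos'].round(4),s['tool_rot'].round(4),s['contact_force'].round(2),s['opening'])
im,_=shot('wrist','w8.png'); print(np.round(proj(m,[*s['tool_pos'][:2],s['tool_pos'][2]+.012]),1),np.round(proj(m,[.587,.009,.095]),1))
```

```text
12.35 [ 0.5995 -0.0487  0.1554] [3.1407e+00 5.0000e-04 1.7742e+00] [-0.11 -0.19 -0.67] 0.06068401125212899
[320.  267.1] [318.6 126.4]
```

View pics/w8.png

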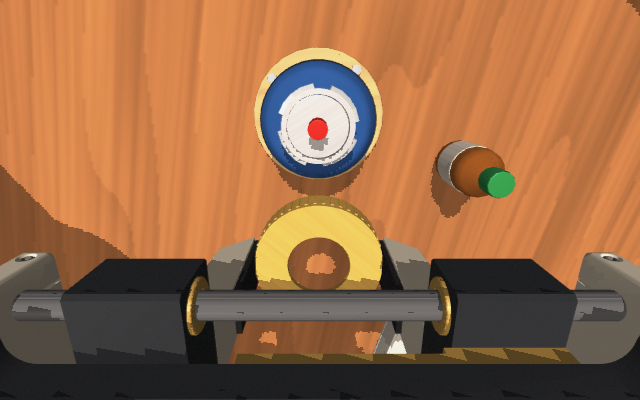

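The mouth with the seated lid is centred near (318,125) and the held ring near (319,262). The bottle is clear to the right. I'll fit both for the relative shift.

Run:
```python
from h import *
s=robot.observe(); m=robot.camera_model('wrist'); im=cv2.imread('pics/w8.png'); R=Ro.from_euler('xyz',s['tool_rot']).as_matrix()
A=np.linspace(0,2*np.pi,90,endpoint=False)
hsv=cv2.cvtColor(im,cv2.COLOR_BGR2HSV); H,S,V=[hsv[:,:,i].astype(int) for i in range(3)]
k=blob(((H<6)|(H>174))&(S>150)&(V>150),(280,360,80,180)); print('knob',k,ray(m,*k[0],.115)[:2],ray(m,*k[0],.113)[:2])
for ang in (A,A[(A<np.pi*.0)|(A>np.pi)]):
    e=radial(im[:,:,2],(317,127),np.arange(30,48,.5),-1,ang,50)
    for z,r in((.095,.0235),(.092,.0255),(.090,.0263)): print('neck',len(e),z,circ([ray(m,*p,z) for p in e],r))
zt=s['tool_pos'][2]+.0122
g=im[:,:,1]
e=radial(g,(319,263),np.arange(15,45,.5),1,np.radians(np.arange(-170,-5,5)),30); P=[ray(m,*p,zt) for p in e]; h=circ(P,.015); print('hole',len(e),h)
e=radial(g,(319,263),np.arange(50,75,.5),-1,np.radians(np.arange(-140,-38,5)),25); P=[ray(m,*p,zt) for p in e]; o=circ(P,.0305); print('outer',len(e),o, np.round(e[::5],1).tolist())
print('tool',s['tool_pos'])
for q in (h,o): print('ring in tool',(R.T@(np.array([*q[0],zt])-s['tool_pos'])).round(4))
```

```text
knob (array([317.15644172, 128.90184049]), array([308, 118,  20,  22, 326], dtype=int32)) [0.58611509 0.00923445] [0.58615343 0.00902153]
neck 90 0.095 (array([0.5826806 , 0.00883142]), np.float64(0.0026837251296790124))
neck 90 0.092 (array([0.58108107, 0.00905184]), np.float64(0.00416003370731293))
neck 90 0.09 (array([0.58054821, 0.00955667]), np.float64(0.004792734161705604))
neck 44 0.095 (array([0.58301195, 0.00609832]), np.float64(0.002601364873172101))
neck 44 0.092 (array([0.58311461, 0.00326103]), np.float64(0.0028974284112770685))
neck 44 0.09 (array([0.58318891, 0.00226977]), np.float64(0.003005259670304307))
hole 33 (array([ 0.59860526, -0.04821414]), np.float64(0.0001245599134186616))
outer 21 (array([0.58796021, 0.00741039]), np.float64(0.005154461711247218)) [[271.9, 223.5], [294.1, 209.5], [319.0, 205.5], [343.5, 210.4], [365.3, 224.1]]
tool [ 0.59951617 -0.04881547  0.15539395]
ring in tool [ 0.0008 -0.0008 -0.0122]
ring in tool [ 0.0574  0.     -0.0122]
```

```bash
sed -i 's/P.mean(0),loss/P.mean(0) if c0 is None else c0,loss/; s/def circ(P,r)/def circ(P,r,c0=None)/' h.py
python3 - <<'E'
from h import *
s=robot.observe(); m=robot.camera_model('wrist'); im=cv2.imread('pics/w8.png')
hsv=cv2.cvtColor(im,cv2.COLOR_BGR2HSV); H,S,V=[hsv[:,:,i].astype(int) for i in range(3)]
A=np.linspace(0,2*np.pi,90,endpoint=False); c=(.5865,.009)
blue=((H>100)&(H<125)&(S>110))
bl=(blue*255).astype(np.uint8); bl=cv2.medianBlur(bl,3)
e=np.array(radial(bl,(317,125),np.arange(28,50,.5),1,A,100)); d=np.hypot(*(np.array([ray(m,*p,.0935)[:2] for p in e])-c).T)
print((d*1e3).round(1).tolist())
for z,r in((.095,.0235),(.0935,.0263)):
    P=np.array([ray(m,*p,z) for p in e]); sel=abs(np.hypot(*(P[:,:2]-c).T)-r)<.0018; print(z,sel.sum(),circ(P[sel],r,c))
# shoulder/barrel outer 84mm (top shoulder edge) 
e=np.array(radial(bl,(317,120),np.arange(50,75,.5),-1,A,100)); 
for z in (.06,.07): P=[ray(m,*p,z) for p in e]; print('body',z,len(e),circ(P,.042,c))
zt=s['tool_pos'][2]+.0122
e=radial(im[:,:,1],(319,263),np.arange(50,75,.5),-1,np.radians(np.arange(-140,-38,5)),25); print('outer',circ([ray(m,*p,zt) for p in e],.0305,(.5986,-.0482)))
E
```

```text
[23.9, 23.9, 24.3, 24.0, 24.0, 25.6, 26.3, 26.6, 26.7, 26.7, 26.7, 26.4, 26.4, 26.1, 26.1, 26.1, 26.2, 26.2, 26.2, 26.2, 25.9, 24.3, 24.3, 24.4, 24.4, 24.8, 24.5, 27.2, 26.9, 26.6, 26.7, 26.7, 26.4, 26.4, 26.8, 26.5, 26.2, 26.2, 26.2, 25.9, 25.9, 25.9, 26.2, 25.2, 23.6, 23.6, 23.6, 23.8, 23.5, 23.7, 26.2, 26.1, 26.3, 26.6, 26.2, 26.1, 26.0, 26.0, 25.9, 25.8, 25.7, 26.2, 25.9, 25.5, 25.5, 25.7, 25.7, 23.0, 23.0, 23.0, 23.2, 22.9, 24.1, 25.8, 26.1, 26.2, 26.2, 26.2, 26.2, 26.0, 26.3, 26.0, 26.1, 26.1, 25.9, 25.9, 25.9, 26.3, 26.0, 24.5]
0.095 25 (array([0.5866872 , 0.00851021]), np.float64(0.0004471717813900418))
0.0935 67 (array([0.58656921, 0.00875102]), np.float64(0.00038733410876792596))
body 0.06 90 (array([0.58661781, 0.00860707]), np.float64(0.0004401160458153123))
body 0.07 90 (array([0.58721398, 0.00864719]), np.float64(0.0021687447215082293))
outer (array([ 0.59849124, -0.04830186]), np.float64(8.812391368256359e-05))
```

The mouth is at (0.5866, 0.0086) from three agreeing fits, and the held ring at (0.5985, -0.0482). The shift is 58 mm along tool x, then down.

>>> arm_command(moves=[[[0.03,0,0],[0,0,0],0.055],[[0.058,-0.0002,0],[0,0,0],0.055],[[0.058,-0.0002,0],[0,0,0],0.055],[[0.058,-0.0002,0.02],[0,0,0],0.055],[[0.058,-0.0002,0.03],[0,0,0],0.055]])

```text
time: 12.9
tool_pos: [0.5872, 0.0073, 0.1241]
tool_rot: [-3.141, 0.0, 1.774]
contact_force: [-0.3, -0.3, -0.9]
opening: 0.06
grip_force: 35.0
```

>>> arm_command(moves=[[[0,0,0.005],[0,0,0],0.055],[[0,0,0.01],[0,0,0],0.055],[[0,0,0.015],[0,0,0],0.055],[[0,0,0.018],[0,0,0],0.055],[[0,0,0.018],[0,0,0],0.055]])

```text
time: 13.4
tool_pos: [0.5874, 0.0071, 0.1065]
tool_rot: [-3.141, -0.0, 1.773]
contact_force: [-1.4, -1.4, -1.3]
opening: 0.0602
grip_force: 35.0
```

```bash
cat > chk.py <<'E'
from h import *
im,m=shot('wrist'); s=robot.observe(); m=robot.camera_model('wrist'); print(s['time'],s['tool_pos'].round(4),s['tool_rot'].round(4),s['contact_force'].round(2),s['torque'].round(3),s['qpos'].round(3))
im,_=shot('wrist'); im=im[:,:,::-1].copy(); cv2.imwrite('pics/chk%.1f.png'%s['time'],im)
zt=s['tool_pos'][2]+.0122; R=Ro.from_euler('xyz',s['tool_rot']).as_matrix(); c=s['tool_pos'][:2]
e=radial(im[:,:,1],(319,263),np.arange(48,75,.5),-1,np.radians(np.arange(-140,-38,5)),25); o=circ([ray(m,*p,zt) for p in e],.0305,c); print('ring outer',len(e),o)
hsv=cv2.cvtColor(im,cv2.COLOR_BGR2HSV); H,S,V=[hsv[:,:,i].astype(int) for i in range(3)]
k=blob(((H<6)|(H>174))&(S>150)&(V>60),(250,390,180,330)); print('knob',k[0],k[1],ray(m,*k[0],.114)[:2])
e=np.array(radial(np.uint8(255*((H>100)&(H<125)&(S>110))),(318,240),np.arange(60,140,.5),-1,np.radians(np.arange(-140,-38,5)),100))
if len(e): print('body',circ([ray(m,*p,.06) for p in e],.042,c),len(e))
d=R.T@np.array([.5866-o[0][0],.0086-o[0][1],0]); print('shift to mouth',d.round(4))
E
python3 chk.py
```

```text
13.45 [0.5875 0.0071 0.1068] [-3.1416e+00  1.0000e-04  1.7727e+00] [ 0.37  0.68 -0.7 ] [-0.045 -0.117 -0.009] [-0.118  0.569  1.506 -0.     1.066 -0.32 ]
ring outer 21 (array([0.58657003, 0.0076081 ]), np.float64(0.00010507724422287873))
knob [317.99201278 252.9600639 ] [307 238  23  32 626] [0.5856102 0.0118095]
body (array([0.58637302, 0.00922017]), np.float64(0.0003514269643332493)) 21
shift to mouth [ 0.001   0.0002 -0.    ]
```

>>> arm_command(moves=[[[0.0012,0,0],[0,0,0],0.055],[[0.0012,0,0.002],[0,0,0],0.055],[[0.0012,0,0.004],[0,0,0],0.055],[[0.0012,0,0.006],[0,0,0],0.055],[[0.0012,0,0.008],[0,0,0],0.055]])

```text
time: 14.0
tool_pos: [0.5872, 0.0084, 0.0986]
tool_rot: [-3.141, 0.0, 1.773]
contact_force: [0.7, -0.0, -1.4]
opening: 0.0603
grip_force: 35.0
```

>>> arm_command(moves=[[[0,0,0.0005],[0,0,0],0.055],[[0,0,0.001],[0,0,0],0.055],[[0,0,0.0015],[0,0,0],0.055],[[0,0,0.002],[0,0,0],0.055],[[0,0,0.002],[0,0,0],0.055]])

```text
time: 14.5
tool_pos: [0.5873, 0.0083, 0.0968]
tool_rot: [3.142, 0.0, 1.773]
contact_force: [-0.5, -0.1, -0.6]
opening: 0.06
grip_force: 35.0
```

```bash
python3 chk.py
```

```text
14.55 [0.5873 0.0083 0.0968] [3.1415e+00 1.0000e-04 1.7728e+00] [ 0.46 -0.44 -0.59] [-0.068 -0.128  0.014] [-0.116  0.581  1.518 -0.     1.043 -0.318]
ring outer 21 (array([0.58631851, 0.00886405]), np.float64(0.00010524323020558626))
knob [317.94474394 264.39218329] [306 246  25  37 742] [0.58550557 0.01229146]
body (array([0.58631461, 0.00931497]), np.float64(0.0002534109384282694)) 21
shift to mouth [-0.0003  0.0002  0.    ]
```

>>> arm_command(moves=[[[0.0002,0,0.0004],[0,0,0],0.055],[[0.0002,0,0.0008],[0,0,0],0.055],[[0.0002,0,0.0012],[0,0,0],0.055],[[0.0002,0,0.0016],[0,0,0],0.055],[[0.0002,0,0.0016],[0,0,0],0.055]])

```text
time: 15.1
tool_pos: [0.5873, 0.0085, 0.0952]
tool_rot: [3.141, 0.0, 1.773]
contact_force: [0.8, -0.1, -0.8]
opening: 0.0601
grip_force: 35.0
```

>>> arm_command(moves=[[[0,0,0.0004],[0,0,0],0.055],[[0,0,0.0008],[0,0,0],0.055],[[0,0,0.0012],[0,0,0],0.055],[[0,0,0.0012],[0,0,0],0.055],[[0,0,0.0012],[0,0,0],0.055]])

```text
time: 15.6
tool_pos: [0.5874, 0.0085, 0.0945]
tool_rot: [3.141, 0.0, 1.773]
contact_force: [-1.1, 0.1, 4.8]
opening: 0.0605
grip_force: 35.0
```

Contact on top of the threads at 5 N. I'll turn clockwise (positive about tool z) with a light push.

>>> arm_command(moves=[[[0,0,0.0003],[0,0,0.08],0.055],[[0,0,0.0006],[0,0,0.16],0.055],[[0,0,0.0009],[0,0,0.24],0.055],[[0,0,0.0012],[0,0,0.32],0.055],[[0,0,0.0012],[0,0,0.32],0.055]])

```text
time: 16.1
tool_pos: [0.5873, 0.0084, 0.0928]
tool_rot: [3.141, 0.0, 1.452]
contact_force: [0.0, -0.9, 2.3]
opening: 0.0603
grip_force: 35.0
```

```bash
cat > st.py <<'E'
from cell import robot
s=robot.observe(); print(round(s['time'],2),s['tool_pos'].round(4),s['tool_rot'].round(4),s['contact_force'].round(2),s['torque'].round(3),s['qpos'][5].round(3),s['opening'].round(4))
E
python3 st.py
```

```text
Traceback (most recent call last):
  File "st.py", line 2, in <module>
    s=robot.observe(); print(round(s['time'],2),s['tool_pos'].round(4),s['tool_rot'].round(4),s['contact_force'].round(2),s['torque'].round(3),s['qpos'][5].round(3),s['opening'].round(4))
                                                                                                                                                                     ^^^^^^^^^^^^^^^^^^
AttributeError: 'float' object has no attribute 'round'
```

>>> arm_command(moves=[[[0,0,0.0003],[0,0,0.05],0.055],[[0,0,0.0005],[0,0,0.1],0.055],[[0,0,0.0007],[0,0,0.15],0.055],[[0,0,0.0009],[0,0,0.2],0.055],[[0,0,0.0009],[0,0,0.2],0.055]])

```text
time: 16.6
tool_pos: [0.5873, 0.0084, 0.0922]
tool_rot: [3.141, 0.0, 1.254]
contact_force: [-1.0, -1.6, 5.1]
opening: 0.0601
grip_force: 35.0
```

```bash
sed -i "s/s\['opening'\].round(4)/s['opening']/" st.py; python3 st.py
```

```text
16.6 [0.5873 0.0084 0.0922] [3.1411e+00 2.0000e-04 1.2542e+00] [-1.03 -1.57  5.09] [-0.188  0.06  -0.113] 0.201 0.06011269869514004
```

>>> arm_command(moves=[[[0,0,0.0001],[0,0,0.05],0.055],[[0,0,0.0002],[0,0,0.1],0.055],[[0,0,0.0003],[0,0,0.15],0.055],[[0,0,0.0004],[0,0,0.2],0.055],[[0,0,0.0004],[0,0,0.2],0.055]])

```text
time: 17.1
tool_pos: [0.5871, 0.0081, 0.092]
tool_rot: [3.141, 0.001, 1.055]
contact_force: [-3.2, -3.3, 7.0]
opening: 0.0603
grip_force: 35.0
```

```bash
python3 st.py
```

```text
17.1 [0.5871 0.0081 0.092 ] [3.1411e+00 8.0000e-04 1.0546e+00] [-3.18 -3.26  6.99] [-0.49   0.358 -0.034] 0.4 0.060304720608941015
```

>>> arm_command(moves=[[[-0.0004,-0.0002,0],[0,0,0],0.055],[[-0.0007,-0.0003,0],[0,0,0],0.055],[[-0.0007,-0.0003,0],[0,0,0],0.055],[[-0.0007,-0.0003,0],[0,0,0],0.055],[[-0.0007,-0.0003,0],[0,0,0],0.055]])

```text
time: 17.6
tool_pos: [0.587, 0.008, 0.0921]
tool_rot: [3.14, -0.0, 1.056]
contact_force: [-0.3, -0.7, 6.4]
opening: 0.0602
grip_force: 35.0
```

```bash
python3 st.py; python3 chk.py
```

```text
17.6 [0.587  0.008  0.0921] [ 3.1404e+00 -5.0000e-04  1.0557e+00] [-0.28 -0.68  6.36] [-0.183 -0.004 -0.026] 0.398 0.06021029404970046
17.65 [0.5871 0.008  0.0921] [ 3.1403e+00 -4.0000e-04  1.0557e+00] [ 0.2  -1.76  6.41] [-0.206  0.046 -0.053] [-0.117  0.585  1.524 -0.     1.031  0.398]
ring outer 21 (array([0.58717703, 0.00842878]), np.float64(0.00010718771345681766))
knob [315.64086294 269.57106599] [303 251  26  38 788] [0.58796121 0.01203205]
body (array([0.58692816, 0.00925281]), np.float64(0.0002718387433153925)) 21
shift to mouth [-0.0001 -0.0006 -0.    ]
```

>>> arm_command(moves=[[[0,0,0],[0,0,0.05],0.055],[[0,0,0],[0,0,0.1],0.055],[[0,0,0],[0,0,0.15],0.055],[[0,0,0],[0,0,0.2],0.055],[[0,0,0],[0,0,0.2],0.055]])

```text
time: 18.2
tool_pos: [0.5861, 0.0083, 0.0908]
tool_rot: [-3.14, 0.001, 0.855]
contact_force: [0.2, 0.1, -1.6]
opening: 0.0603
grip_force: 35.0
```

```bash
python3 st.py
```

```text
18.2 [0.5861 0.0083 0.0908] [-3.1403e+00  6.0000e-04  8.5470e-01] [ 0.19  0.09 -1.56] [-0.009 -0.018 -0.009] 0.599 0.060252934083377424
```

It dropped free. I'll push down gently without turning to confirm the gap.

>>> arm_command(moves=[[[0,0,0.0004],[0,0,0],0.055],[[0,0,0.0008],[0,0,0],0.055],[[0,0,0.0012],[0,0,0],0.055],[[0,0,0.0012],[0,0,0],0.055],[[0,0,0.0012],[0,0,0],0.055]])

```text
time: 18.7
tool_pos: [0.5866, 0.0081, 0.0903]
tool_rot: [3.142, 0.0, 0.853]
contact_force: [-0.3, 0.2, -0.5]
opening: 0.0602
grip_force: 35.0
```

```bash
python3 st.py
```

```text
18.7 [0.5866 0.0081 0.0903] [3.1416e+00 1.0000e-04 8.5320e-01] [-0.3   0.24 -0.53] [-0.013 -0.023 -0.01 ] 0.601 0.060208656391305224
```

>>> arm_command(moves=[[[0,0,0.0003],[0,0,0],0.055],[[0,0,0.0006],[0,0,0],0.055],[[0,0,0.0009],[0,0,0],0.055],[[0,0,0.0009],[0,0,0],0.055],[[0,0,0.0009],[0,0,0],0.055]])

```text
time: 19.2
tool_pos: [0.5866, 0.0081, 0.0895]
tool_rot: [3.141, 0.0, 0.853]
contact_force: [0.4, 0.8, 0.2]
opening: 0.06
grip_force: 35.0
```

```bash
python3 st.py
```

```text
19.2 [0.5866 0.0081 0.0895] [3.1414 0.     0.8528] [0.37 0.81 0.23] [-0.024  0.102  0.045] 0.601 0.0600428718818562
```

In the gap at -1.3 mm, touching the lid. I'll now screw clockwise, following down about 3.3 mm per rad.

>>> arm_command(moves=[[[0,0,0.0003],[0,0,0.08],0.055],[[0,0,0.0006],[0,0,0.16],0.055],[[0,0,0.0009],[0,0,0.24],0.055],[[0,0,0.0012],[0,0,0.32],0.055],[[0,0,0.0012],[0,0,0.32],0.055]])

```text
time: 19.7
tool_pos: [0.5863, 0.0082, 0.0885]
tool_rot: [-3.141, 0.0, 0.532]
contact_force: [-2.6, 1.3, 3.5]
opening: 0.0602
grip_force: 35.0
```

```bash
python3 st.py
```

```text
19.7 [0.5863 0.0082 0.0885] [-3.1413e+00  4.0000e-04  5.3210e-01] [-2.62  1.28  3.48] [ 0.13   0.414 -0.054] 0.922 0.06024280634579736
```

>>> arm_command(moves=[[[-0.0001,-0.0001,0.0003],[0,0,0.08],0.055],[[-0.0002,-0.0002,0.0006],[0,0,0.16],0.055],[[-0.0002,-0.0003,0.0009],[0,0,0.24],0.055],[[-0.0002,-0.0003,0.0012],[0,0,0.32],0.055],[[-0.0002,-0.0003,0.0012],[0,0,0.32],0.055]])

```text
time: 20.2
tool_pos: [0.5859, 0.0085, 0.0875]
tool_rot: [-3.141, 0.0, 0.213]
contact_force: [-3.4, 1.1, 6.0]
opening: 0.0601
grip_force: 35.0
```

```bash
python3 st.py
```

```text
20.2 [0.5859 0.0085 0.0875] [-3.1412e+00  4.0000e-04  2.1310e-01] [-3.43  1.13  6.01] [ 0.249  0.643 -0.125] 1.241 0.06010678967038387
```

>>> arm_command(moves=[[[-0.0001,-0.0001,0.0002],[0,0,0.06],0.055],[[-0.0002,-0.0001,0.0004],[0,0,0.12],0.055],[[-0.0003,-0.0002,0.0005],[0,0,0.18],0.055],[[-0.0003,-0.0002,0.0006],[0,0,0.24],0.055],[[-0.0003,-0.0002,0.0006],[0,0,0.24],0.055]])

```text
time: 20.7
tool_pos: [0.5858, 0.0088, 0.0871]
tool_rot: [-3.141, -0.0, -0.026]
contact_force: [-3.1, 1.5, 6.6]
opening: 0.06
grip_force: 35.0
```

```bash
python3 st.py
```

```text
20.7 [0.5858 0.0088 0.0871] [-3.1411 -0.     -0.0263] [-3.08  1.47  6.57] [ 0.351  0.612 -0.085] 1.481 0.05998288187777437
```

>>> arm_command(moves=[[[-0.0001,0,0],[0,0,0.05],0.055],[[-0.0002,0,0],[0,0,0.1],0.055],[[-0.0002,0,0],[0,0,0.15],0.055],[[-0.0002,0,0],[0,0,0.18],0.055],[[-0.0002,0,0],[0,0,0.18],0.055]])

```text
time: 21.2
tool_pos: [0.5854, 0.009, 0.0868]
tool_rot: [-3.141, 0.001, -0.206]
contact_force: [-3.4, 2.7, 5.8]
opening: 0.0602
grip_force: 35.0
```

```bash
python3 st.py
```

```text
21.2 [0.5854 0.009  0.0868] [-3.1409e+00  5.0000e-04 -2.0600e-01] [-3.41  2.7   5.78] [0.617 0.618 0.04 ] 1.661 0.060187778586741514
```

>>> arm_command(moves=[[[-0.0002,-0.0001,0],[0,0,0.04],0.055],[[-0.0003,-0.0002,0],[0,0,0.08],0.055],[[-0.0003,-0.0002,0],[0,0,0.12],0.055],[[-0.0003,-0.0002,0],[0,0,0.15],0.055],[[-0.0003,-0.0002,0],[0,0,0.15],0.055]])

```text
time: 21.7
tool_pos: [0.5854, 0.0097, 0.0868]
tool_rot: [-3.141, 0.0, -0.354]
contact_force: [-3.0, 5.1, 5.3]
opening: 0.0603
grip_force: 35.0
```

```bash
python3 st.py
```

```text
21.7 [0.5854 0.0097 0.0868] [-3.1409e+00  1.0000e-04 -3.5380e-01] [-3.    5.08  5.32] [0.942 0.486 0.926] 1.809 0.060253686244959026
```

The torque jumped to 0.93 N m at about 69°, so that is the hard stop. I'll release and rise.

>>> arm_command(moves=[[[0,0,0],[0,0,-0.01],0.08],[[0,0,0],[0,0,-0.01],0.085],[[0,0,0],[0,0,-0.01],0.085],[[0,0,0],[0,0,-0.01],0.085],[[0,0,-0.03],[0,0,-0.01],0.085]])

```text
time: 22.2
tool_pos: [0.5829, 0.0086, 0.1129]
tool_rot: [3.14, 0.008, -0.348]
contact_force: [0.2, 0.0, 0.5]
opening: 0.0846
grip_force: 0.0
```

>>> arm_command(moves=[[[0,0,-0.04],[0,0,0],0.085],[[-0.04,0,-0.07],[0,0,0],0.085],[[-0.06,0,-0.08],[0,0,0],0.085],[[-0.06,0,-0.08],[0,0,0],0.085],[[-0.06,0,-0.08],[0,0,0],0.085]])

```text
time: 22.7
tool_pos: [0.5295, 0.0289, 0.1965]
tool_rot: [-3.142, -0.001, -0.347]
contact_force: [0.4, -0.1, -0.9]
opening: 0.0847
grip_force: 0.0
```

```bash
python3 st.py
python3 - <<'E'
from h import *
s=robot.observe(); m=robot.camera_model('wrist'); im,_=shot('wrist'); im=im[:,:,::-1].copy(); cv2.imwrite('pics/end.png',im)
u,v=proj(m,[.5866,.0086,.099]); print(u,v); A=np.linspace(0,2*np.pi,90,endpoint=False); c=(.5866,.0086)
e=radial(im[:,:,2],(u,v),np.arange(35,65,.5),-1,A,50)
for z in (.099,.101,.104): 
    P=np.array([ray(m,*p,z) for p in e]); q=circ(P,.0305,c); print('ring',z,len(e),q,np.median(np.hypot(*(P[:,:2]-q[0]).T)))
hsv=cv2.cvtColor(im,cv2.COLOR_BGR2HSV); H,S,V=[hsv[:,:,i].astype(int) for i in range(3)]
k=blob(((H<6)|(H>174))&(S>150)&(V>100),(int(u)-40,int(u)+40,int(v)-40,int(v)+40)); print('knob',k,ray(m,*k[0],.112))
E
```

```text
22.7 [0.5295 0.0289 0.1965] [-3.1416e+00 -1.2000e-03 -3.4710e-01] [ 0.43 -0.11 -0.85] [ 0.05   0.049 -0.02 ] 1.828 0.08473104802343877
316.4083005614359 120.03892356188402
ring 0.099 90 (array([0.58656195, 0.00814971]), np.float64(0.0001974300473685779)) 0.030548590125374576
ring 0.101 90 (array([0.58670668, 0.00807965]), np.float64(0.0002533230557231392)) 0.03030702393718393
ring 0.104 90 (array([0.58692851, 0.00797287]), np.float64(0.0005627989820781546)) 0.02993892263094993
knob (array([315.29864253, 121.55656109]), array([308, 113,  16,  18, 221], dtype=int32)) [0.58687286 0.00923605 0.112     ]
```

The ring's top fits at z ≈ 0.099, which is home height, and it is centred to 0.5 mm. The lid's knob is centred too, so I'm handing in.

```bash
python3 -c "from cell import robot; print(robot.hand_in())"
```

```text
the job is handed in; nothing more can be done
None
```

The lid is seated flat in the mouth and the locking ring is screwed clockwise to its hard stop and released. The closing torque peaked at about 0.93 N m, close to the 1 N m limit. I handed the job in at about 23 s of the 72 s allowed; no verdict came back.

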